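# Clamp a flask on the orbital shaker and set its speed dial to the marked setting

### The job

Stand the stoppered conical flask on the shaker's platform, in the V rest of the rear bar, without dropping it; slide the front clamp bar up so that its sprung pad presses on the flask, and turn both wing knobs of that bar clockwise to their stops, so that their wings lie in line with the bar. Only then turn the speed dial clockwise until the white line of its pointer stands at the lug of the setting ring round it. Do not turn the setting ring, and leave the other vessels standing where they are.

Things in the scene. Friction and masses are not known exactly. Their poses are not given: they have to be found in the camera images.
- flask: stoppered conical glass flask, 63 mm wide at the base, 115 mm tall, 0.12 kg; a cone that narrows evenly from radius 31.5 mm at 6 mm height to 13 mm at 101 mm, then the red-brown stopper of radius 12.4 mm from 95 to 115 mm. Origin: centre of its underside. It stands on the bench among other vessels
- shaker: white orbital shaker, fixed, 280 x 200 mm. Origin on the bench; x to its rear, y left, z up; covers x -150..130, y -100..100 mm. Front console (x -150..-45) top z 58 mm; platform behind it (x -40..128), mat z 90 mm. Rails along x at y = -80 and 80 (tops z 101.5, inner sides 142 mm apart). Across them two bars, 18 mm wide, tops z 122 mm: fixed rear bar at x 112, sliding clamp bar before it
- v_seat (a point): point on the platform mat where the centre of the flask's underside comes to stand when the flask touches both wings of the V rest (shaker frame x = 62.6, y = 0, z = 90 mm). The V opens towards the operator, each wing 60 degrees off the shaker's x axis; the wings are 26 mm tall from 10 mm above the mat
- clamp_bar (a joint): slide of the front clamp bar along the shaker's +x, in m, 0 to 0.050; at value q its middle lies at x = -28 mm + q in the shaker frame. It takes about 8 N to move and stays where it is left. Its pad just touches a flask that stands in the V at q = 0.035; about 0.040 presses the pad's spring half in
- bar_mid (a point): middle of the clamp bar's top face (z = 122 mm)
- clamp_pad: rubber pad 60 mm wide and 24 mm tall (from 10 mm above the mat) on the rear side of the clamp bar, on springs of 500 N/m with 8 mm of travel; its face stands 25 mm behind the bar's middle. Origin: on the mat under the bar's middle
- knob_left (a joint): left wing knob (shaker y +80 mm on the clamp bar), rad, grows clockwise from above; 0 loose, wing almost along shaker x; 1.45 tight at its stop, wing along the bar. At value q the wing's long axis is (3.021 - q) rad anticlockwise from shaker x. Wing 54 mm long, 14 mm thick, from z 132 to 156 mm above the bench
- knob_left_grip (a point): on the left wing knob's axis, 144.5 mm above the bench, mid-height of the wing
- knob_right (a joint): angle of the right wing knob (shaker y = -80 mm on the clamp bar), as knob_left
- knob_right_grip (a point): on the right wing knob's axis, mid-height of the wing
- speed_dial (a joint): angle of the speed dial, rad, grows clockwise from above, range -2.36 to 2.36; 0 = pointer to the shaker's +x (away from the operator). A round black fluted knob on a vertical axis: diameter 44 mm at its foot (z = 63 mm) and 41 mm at its top (z = 96 mm), above a skirt of 59 mm diameter that bears the white pointer line
- dial_grip (a point): on the dial's axis, 82 mm above the bench
- pointer (a point): tip of the dial's white pointer line, 30 mm from the dial's axis
- setting_ring (a joint): angle of the flat steel setting ring round the dial's skirt (outer diameter 80 mm, top 4 mm above the console), same zero and sense as the dial; stiff. It bears the lug that marks the wanted setting: the pointer is at the lug when both joints read the same
- lug (a point): inner tip of the lug, a black arrow-shaped block 10 mm wide and 9 mm tall on the setting ring; 30 mm from the dial's axis
- beaker: empty glass beaker, 75 mm wide, 92 mm tall, stands near the flask; leave it. Origin: centre of its underside
- powder_jar: jar with a beige cap, 67 mm wide, 118 mm tall, stands near the flask; leave it. Origin: centre of its underside
- dropper_bottle: slim brown dropper bottle, 33 mm wide, 102 mm tall, stands near the flask; leave it. Origin: centre of its underside
- hazard_jar: grey-capped jar, 70 mm wide, 139 mm tall, behind the left side of the shaker; leave it. Origin: centre of its underside

How it is judged (in metres and radians):
On the way, in this order (a step that is already met when the one before it is completed fails the run):
1. the flask stands on the platform before the V rest, let go (horizontal distance between flask and v_seat below 0.025 m and z of flask in the frame of shaker between 0.086 and 0.094 m and angle between flask's own z axis and vertical below 0.12 rad and contact force between the fingers and flask below 0.01 N), for 0.2 s.
2. the pad presses on the flask in the V rest and both wing knobs are tight (contact force between clamp_pad and flask above 0.5 N and horizontal distance between flask and v_seat below 0.008 m and value of joint each of knob_left, knob_right above 1.33 rad), for 0.2 s.
3. the dial's pointer stands at the lug (horizontal distance between pointer and lug below 0.0035 m), for 0.2 s.
At the end, for the whole second after the job is handed in: Flask upright, at rest on the platform within 8 mm of its seat in the V rest, pad pressing on it with over 0.5 N (spring in by 1 mm or more), both wing knobs within 0.12 rad of their tight stops, dial pointer tip within 3.5 mm (about 6.5 degrees) of the lug (all of step 2 and z of flask in the frame of shaker between 0.086 and 0.094 m and angle between flask's own z axis and vertical below 0.12 rad and linear speed of flask below 0.02 m/s and horizontal distance between pointer and lug below 0.0035 m); the robot touches nothing.
It fails at once if the flask tips more than 35 degrees (angle between flask's own z axis and vertical above 0.6 rad).
It fails at once if the flask falls freely (dropped from more than about 2 cm) (linear speed of flask above 0.6 m/s and contact force between the fingers and flask below 0.01 N).
It fails at once if the setting ring is turned (its lug moves by more than 3 mm) (distance of lug from where it was at the start of the episode above 0.003 m).
It fails at once if another vessel is pushed more than 3 cm away or tipped over (distance of any of beaker, powder_jar, dropper_bottle, hazard_jar from where it was at the start of the episode above 0.03 m or angle between any of beaker, powder_jar, dropper_bottle, hazard_jar's own z axis and vertical above 0.5 rad).
It also fails if it takes over 61 s, if anything falls off the work surface, if the arm or the gripper's body presses on something with over 40 N, if the wrist force passes 120 N, or if a joint passes its speed limit or range.

### The arm

A 7-joint arm with a two-finger parallel gripper is mounted at the origin on the work surface; the furniture and walls round the work are solid. World frame = base frame: x ahead of the robot, y to its left, z up, the work surface at z = 0. Lengths are in mm, angles in rad, forces in N, time in s.
With the tool pointing down it reaches from about 425 to 1025 mm from the base axis. Payload 9.4 kg.
Tool frame: the origin (TCP) lies at the very end of the fingers, on their centre line; the grasp point (between the pads) lies 19 mm behind it; z points along the fingers, y is the line along which they close (so a half turn about z gives the same grasp; the last joint's range is limited). The gripper opens to 93 mm and grips with 3 to 60 N. Pads are 15 mm wide; open, the fingers measure 128 mm over their backs; the gripper's body (75 mm by 188 mm) begins 65 mm behind the grasp point.
Start: joints at [-1.417, 0.599, -0.003, 1.599, 0.002, 0.943, -0.08], TCP at [165.853, 705.774, 218.618] pointing down, gripper open.
Joint ranges: [-2.57, 2.57], [-0.35, 1.97], [-1.29, 1.29], [0.11, 2.56], [-1.05, 4.19], [0.11, 1.86], [-2.63, 2.63]. Speed limits (rad/s): [2.22, 2.22, 3.01, 3.01, 3.14, 3.14, 3.14].

### API

Orientations are given as a unit quaternion [w, x, y, z].
In Python, from cell import telemetry, capture, bot gives the robot as it stands. The module is installed in compiled form; this text tells all that it offers.
- The arm moves only by the tool arm_command, never from a script. Its argument "commands" is a list of rows, each a list of 3 entries, a list of its own where there are three numbers: the shift along the tool's x, y, z normalised to -1 to 1, where 1 is 0.1 m, then the turn, a rotation vector about the tool's x, y, z normalised to -1 to 1, where 1 is 90 degrees, then the closure, from -1 (fully open) to 1 (shut). A call has 1 to 12 rows; each row is the pose to reach, as a shift and turn from the pose commanded when the call began, along the tool's axes at that moment; what a row does not reach only later rows make up. A row lasts 1/12 s, in which the tool goes at most 41.7 mm and 7.16 degrees, less where a joint would pass 70% of its speed; a pose out of reach is approached as far as the arm can. A call with a number of a shift or a turn outside -1 to 1 is refused whole. A call with a gripper value outside its range is refused whole. The fingers move at their own pace and stop on an object; "newtons" is the grip in N (left out, the last holds). Time passes only in rows, so rows that repeat a pose let the fingers close. It gives the time, the measured TCP pose, the force, the opening and the grip force at its end, in the units of the state.
- telemetry.state(): the state, without advancing time (a new reading comes with each control period).
- capture(name): name is "scene" or "top" or "wrist"; returns a dict with "img" (480x640x3 uint8, red, green, blue), "z_map" (480x640 float32, mm along the optical axis (not along the pixel's ray), 0 where there is no reading), "intrinsics" (3x3 intrinsics, pixels), "cam_to_world" (4x4, takes a point from camera to world coordinates); the wrist camera has in their place "mount" (4x4, takes a point from camera to tool coordinates, whose origin is the TCP and whose axes are the flange's). Camera axes: x right, y up, looking along -z (the intrinsics and any distortion apply to the point x, -y, -z); pixel columns grow to the right and rows downward; lengths in mm; the calibration is good to about 2 mm. A picture is of the moment at which its call begins: read the wrist's pose just before it.
- bot.job_done(): hands the job in; it is judged then, once.
The state is a dict: "clock": time; "joints": joint angles; "joint_velocities": joint speeds; "joint_efforts": joint torques, N m; "eef_pos": TCP position; "eef_rot": TCP orientation; "wrist_force": force on the tool from outside, world axes, zero at the start; "ft_torque": the same for the moment, N m; "grip_width": finger opening in mm; "finger_force": force on a finger pad.
Only numpy, scipy, OpenCV 4.12 (cv2) and the standard library are available. Lean on these libraries where they do the work, as an engineer would, in place of code of your own. Each camera call takes 0.05 s, during which the arm holds its last target. There are 200 camera calls.

## Working session

There is one attempt and no reset: what is moved stays moved. The work goes in short steps, Python scripts to look and compute and a tool call to move; the robot and the scene stay as the last step left them, time stands still between calls to the robot, and variables do not carry over. Pictures are saved under pics/ and viewed, at most 10 in all, crops included, and the job is handed in when it is done.

Besides the shell and the picture viewer there is one more tool, called after "Request:" as a command line: name --argument value ..., lists and objects as JSON in quotes. arm_command: Moves the arm, as the interface text tells. Scaled input: -1 to 1 covers 0.1 m each way for a shift and 90 degrees each way for a turn. Its arguments: {"type":"object","properties":{"commands":{"type":"array","items":{"type":"array"}},"newtons":{"type":"number"}},"required":["commands"]}

```bash
mkdir -p pics; cat > h.py <<'E'
import numpy as np, cv2
from cell import telemetry, capture, bot
from scipy.spatial.transform import Rotation as R
def rot(q): return R.from_quat([q[1],q[2],q[3],q[0]]).as_matrix()
def cap(name):
    s=telemetry.state(); c=capture(name)
    if name=='wrist':
        T=np.eye(4); T[:3,:3]=rot(s['eef_rot']); T[:3,3]=s['eef_pos']
        c['cam_to_world']=T@np.array(c['mount'])
    return c
def save(c,n): cv2.imwrite('pics/'+n,cv2.cvtColor(c['img'],cv2.COLOR_RGB2BGR))
def ray(c,u,v):
    K=np.array(c['intrinsics']);T=np.array(c['cam_to_world'])
    d=np.array([(u-K[0,2])/K[0,0],-(v-K[1,2])/K[1,1],-1.])
    return T[:3,3],T[:3,:3]@d
def plane(c,u,v,z):
    o,d=ray(c,u,v); return o+d*(z-o[2])/d[2]
def pt(c,u,v):
    o,d=ray(c,u,v); return o+d*float(c['z_map'][int(v),int(u)])
def cloud(c):
    K=np.array(c['intrinsics']);T=np.array(c['cam_to_world']);v,u=np.mgrid[:480,:640]
    d=np.stack([(u-K[0,2])/K[0,0],-(v-K[1,2])/K[1,1],-np.ones(u.shape)],-1)
    return d*c['z_map'][...,None]@T[:3,:3].T+T[:3,3]
E
python3 - <<'E'
from h import *
for n in('scene','top'):
    c=cap(n); save(c,n+'0.png'); print(n,np.round(c['cam_to_world'],3).tolist(),np.round(c['intrinsics'],1).tolist())
c=cap('wrist');print(c.keys(),np.round(c['mount'],3).tolist())
s=telemetry.state();print(s)
E
```

```text
scene [[0.523, 0.618, -0.588, -102.661], [-0.853, 0.378, -0.361, -401.396], [-0.001, 0.69, 0.724, 875.236], [0.0, 0.0, 0.0, 1.0]] [[462.8, 0.0, 311.2], [0.0, 462.8, 246.1], [0.0, 0.0, 1.0]]
top [[-0.023, 0.995, -0.098, 438.011], [-1.0, -0.022, 0.012, -17.221], [0.009, 0.099, 0.995, 1201.506], [0.0, 0.0, 0.0, 1.0]] [[619.0, 0.0, 297.4], [0.0, 619.0, 238.1], [0.0, 0.0, 1.0]]
dict_keys(['img', 'z_map', 'intrinsics', 'mount', 'cam_to_world']) [[0.0, 0.967, 0.256, 70.026], [1.0, -0.0, -0.0, 0.361], [0.0, 0.256, -0.967, -166.254], [0.0, 0.0, 0.0, 1.0]]
{'clock': 0.15, 'joints': array([-1.4167587 ,  0.59998212, -0.00255935,  1.59987206,  0.00183511,
        0.94287631, -0.0798166 ]), 'joint_velocities': array([-0.00011604, -0.00247463,  0.00075064, -0.00093777, -0.0002471 ,
        0.00026989,  0.00132844]), 'joint_efforts': array([ 3.55737706e-03, -7.65584064e+01,  1.49941441e+00, -2.52566636e+01,
       -5.22798998e-02,  1.49123801e-02,  1.00276020e-04]), 'eef_pos': array([165.73559818, 705.47353555, 217.95511899]), 'eef_rot': array([-7.92024073e-07,  1.15075549e-01,  9.93356580e-01, -5.68103902e-04]), 'wrist_force': array([ 0.75289955, -0.31990831, -0.36137622]), 'ft_torque': array([-0.02609218,  0.04280906,  0.03983837]), 'finger_force': 0.0, 'grip_width': 92.76112808377553}
```

View pics/top0.png

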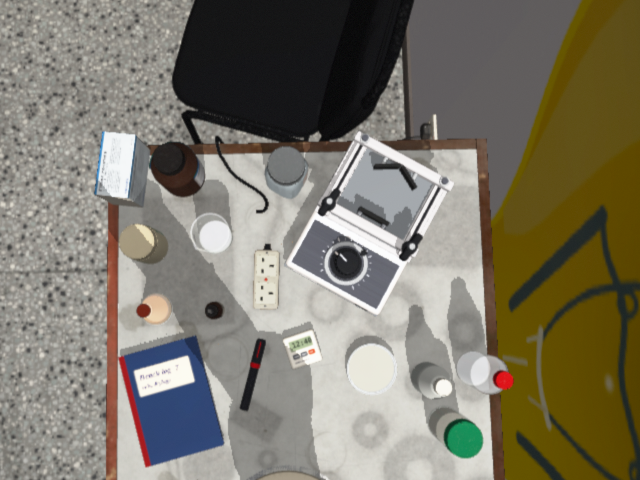

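View pics/scene0.png

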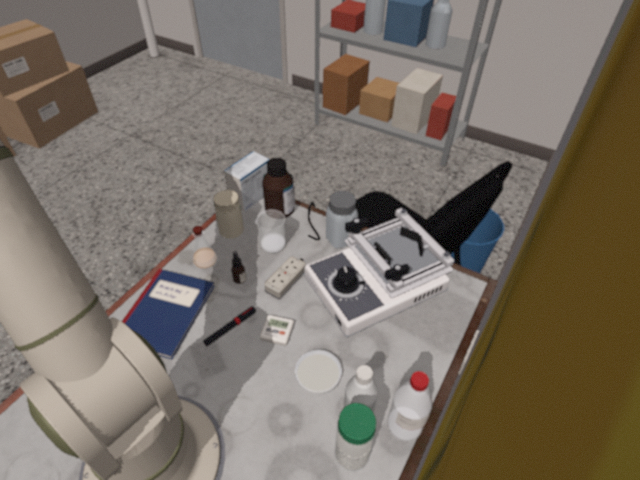

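The top view shows the flask at about (155,307) with its red-brown stopper at (144,310). The dropper bottle is at (213,310), the beaker at (212,235) and the powder jar at (140,243). The shaker has its dial at (346,262), knobs at (328,203) and (411,245), and the V near (405,175).

```bash
python3 - <<'E'
from h import *
t=cap('top');s=cap('scene')
def rb(c,box):
    h=cv2.cvtColor(c['img'],cv2.COLOR_RGB2HSV); x0,y0,x1,y1=box
    m=((h[...,0]<10)|(h[...,0]>172))&(h[...,1]>120)&(h[...,2]>50); mm=np.zeros_like(m);mm[y0:y1,x0:x1]=m[y0:y1,x0:x1]
    n,l,st,ce=cv2.connectedComponentsWithStats(mm.astype(np.uint8)); i=1+np.argmax(st[1:,4]); return ce[i],st[i]
a,sa=rb(t,(125,290,180,330)); b,sb=rb(s,(185,220,215,245)); print(a,sa,b,sb)
# triangulate
o1,d1=ray(t,*a);o2,d2=ray(s,*b)
A=np.stack([d1,-d2],1);k=np.linalg.lstsq(A,o2-o1,rcond=None)[0];p,q=o1+d1*k[0],o2+d2*k[1];print('stopper',p,q)
print('stopper plane105',plane(t,*a,105),plane(s,*b,105))
P=cloud(t)
for n,(u,v) in dict(dialtop=(346,262),kl=(328,203),kr=(411,245),flask=(155,307),drop=(213,310),beaker=(212,235),powder=(140,243),haz=(287,170)).items(): print(n,np.round(P[v,u]))
# shaker
for (u,v) in [(364,137),(447,183),(288,263),(381,311)]: print(np.round(P[v-1:v+2,u].mean(0)),np.round(plane(t,u,v,100)))
x0,y0,x1,y1=270,120,470,320
cv2.imwrite('pics/topsh.png',cv2.cvtColor(cv2.resize(t['img'][y0:y1,x0:x1],(600,600),interpolation=cv2.INTER_CUBIC),cv2.COLOR_RGB2BGR))
E
```

```text
[142.96212121 310.18939394] [137 304  13  13 132] [201.38823529 227.03529412] [194 220  19  14  85]
stopper [425.42986479 241.44370952 116.20019722] [432.80145466 232.57773272 114.00168039]
stopper plane105 [425.30002874 244.1130966  105.        ] [439.13335999 240.07454401 105.        ]
dialtop [ 503. -116.   93.]
kl [600. -83. 159.]
kr [ 525. -222.  157.]
flask [430. 230.  73.]
drop [423. 124.  87.]
beaker [566. 134.   9.]
powder [542. 246. 120.]
haz [663. -14. 138.]
[ 721. -151.  132.] [ 729. -155.  100.]
[ 636. -295.  129.] [ 641. -303.  100.]
[506. -12.  53.] [503. -12. 100.]
[ 412. -187.   17.] [ 414. -175.  100.]
```

View pics/topsh.png

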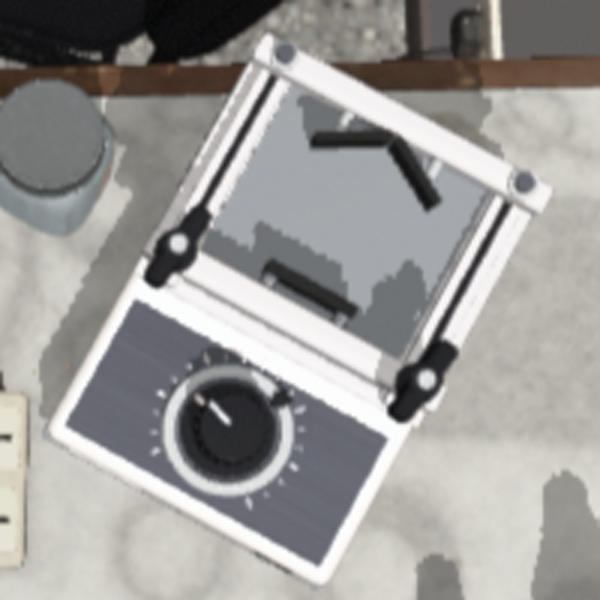

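Request:
arm_command --commands '[[[-0.9,-0.98,0],[0,0,0],-1],[[-0.9,-0.98,0],[0,0,0],-1],[[-0.9,-0.98,0],[0,0,0],-1],[[-0.9,-0.98,0],[0,0,0],-1]]' --newtons 20

```text
clock: 0.58
eef_pos: [235.8, 583.3, 218.6]
eef_rot: [0.001, 0.118, 0.993, -0.002]
wrist_force: [0.3, -0.5, -0.6]
grip_width: 93.2
finger_force: 0.0
```

Request:
arm_command --commands '[[[-0.9,-0.98,0],[0,0,0],-1],[[-0.9,-0.98,0],[0,0,0],-1],[[-0.9,-0.98,0],[0,0,0],-1],[[-0.9,-0.98,0],[0,0,0],-1]]'

```text
clock: 0.92
eef_pos: [300.1, 467.2, 218.8]
eef_rot: [0.001, 0.118, 0.993, -0.002]
wrist_force: [-0.0, 0.0, 0.7]
grip_width: 92.9
finger_force: 0.0
```

Request:
arm_command --commands '[[[-0.9,-0.98,0],[0,0,0],-1],[[-0.9,-0.98,0],[0,0,0],-1],[[-0.9,-0.98,0],[0,0,0],-1],[[-0.9,-0.98,0],[0,0,0],-1]]'

```text
clock: 1.25
eef_pos: [364.5, 351.6, 218.8]
eef_rot: [0.001, 0.119, 0.993, -0.001]
wrist_force: [0.4, 0.1, -0.7]
grip_width: 92.9
finger_force: 0.0
```

Request:
arm_command --commands '[[[-0.9,-0.98,0],[0,0,0],-1],[[-0.9,-0.98,0],[0,0,0],-1],[[-0.9,-0.98,0],[0,0,0],-1],[[-0.9,-0.98,0],[0,0,0],-1],[[-0.9,-0.98,0],[0,0,0],-1]]'

```text
clock: 1.67
eef_pos: [428.3, 239.1, 218.9]
eef_rot: [0.0, 0.118, 0.993, -0.0]
wrist_force: [0.2, 0.4, 0.5]
grip_width: 93.2
finger_force: 0.0
```

```bash
python3 - <<'E'
from h import *
c=cap('wrist');save(c,'w1.png');s=telemetry.state();print(s['clock'],s['eef_pos'],s['eef_rot'],s['joints'])
E
```

```text
1.7167 [427.21714519 241.31218399 218.79048824] [1.25260447e-04 1.16674405e-01 9.93170201e-01 1.39657629e-04] [-0.6511435   0.32030055  0.02759827  2.12666383 -0.01363445  0.69441435
  0.72244075]
```

View pics/w1.png

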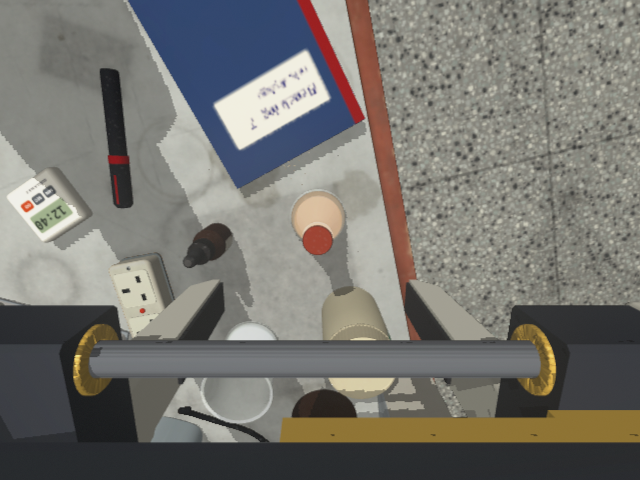

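The wrist view shows the flask's stopper at (317,240), between the finger tips, and its round base at (318,218). The dropper bottle is at (210,243), well clear of the fingers.

```bash
python3 - <<'E'
from h import *
c=cap('wrist');s=telemetry.state();p=s['eef_pos'];print(p,np.array(c['intrinsics'])[0])
im=c['img'].astype(int);m=((im[...,0]-im[...,1])>70);m[:200]=0;m[270:]=0;m[:,:285]=0;m[:,350:]=0
ct=max(cv2.findContours(m.astype(np.uint8),0,2)[0],key=cv2.contourArea);(u,v),r=cv2.minEnclosingCircle(ct);print(u,v,r)
P=cloud(c);z=P[...,2][m];print('z top',np.percentile(z,[5,50,95]))
print('stopper pt115',plane(c,u,v,115),'r mm',r*c['z_map'][int(v),int(u)]/c['intrinsics'][0][0])
Q=P.reshape(-1,3);k=(np.hypot(Q[:,0]-p[0],Q[:,1]-p[1])<60)&(Q[:,2]>15)&(Q[:,2]<130)
for a in range(15,125,10):
    w=Q[k&(Q[:,2]>a)&(Q[:,2]<a+10)]
    if len(w): print(a,len(w),w.mean(0).round(1),w.min(0).round(1),w.max(0).round(1))
# top-view for second view
t=cap('top');im=t['img'].astype(int)
E
```

```text
[426.56590496 242.63836653 218.72837529] [347.98290092   0.         314.0785704 ]
314.5 241.9375 14.098111152648926
z top [113.15278516 114.26944646 115.39606958]
stopper pt115 [425.73685778 242.42246647 115.        ] r mm 11.311673741958717
15 296 [413.5 247.2  19.9] [398.5 215.4  15. ] [452.1 273.2  25. ]
25 293 [415.2 247.7  30. ] [401.2 217.8  25. ] [450.5 269.9  35. ]
35 275 [416.1 246.4  39.9] [403.9 220.6  35. ] [446.6 267.2  45. ]
45 255 [416.8 246.9  49.9] [406.3 223.4  45. ] [443.6 264.1  55. ]
55 230 [417.6 246.1  59.8] [409.  225.8  55.1] [438.8 261.1  64.9]
65 195 [418.2 245.8  69.8] [411.6 228.6  65. ] [434.  258.6  75. ]
75 71 [418.  246.2  78.3] [414.4 233.1  75. ] [427.7 255.6  84.7]
85 30 [416.4 246.1  88.1] [414.9 237.9  85.2] [420.7 253.1  92.9]
95 111 [418.  244.9 101.4] [413.5 230.4  99.4] [428.9 255.8 103.5]
105 630 [425.7 242.7 114. ] [414.1 230.7 111.5] [438. 255. 115.]
115 88 [426.5 244.2 115.4] [416.1 232.7 115. ] [437.4 254.3 116.5]
```

Request:
arm_command --commands '[[[0,0,0.4],[0,0,0],-1],[[0,0,0.7],[0,0,0],-1],[[0,0,1],[0,0,0],-1],[[0,0,1],[0,0,0],-1]]'

```text
clock: 2.15
eef_pos: [423.7, 242.7, 114.5]
eef_rot: [-0.003, 0.113, 0.994, -0.002]
wrist_force: [-0.6, -0.4, 0.2]
grip_width: 92.8
finger_force: 0.0
```

Request:
arm_command --commands '[[[0,0,0.22],[0,0,0],-1],[[0,0,0.22],[0,0,0],-1],[[0,0,0.22],[0,0,0],0.6],[[0,0,0.22],[0,0,0],1],[[0,0,0.22],[0,0,0],1],[[0,0,0.22],[0,0,0],1],[[0,0,0.22],[0,0,0],1],[[0,0,0.22],[0,0,0],1],[[0,0,0.22],[0,0,0],1],[[0,0,0.22],[0,0,0],1]]' --newtons 20

```text
clock: 2.98
eef_pos: [426.7, 241.8, 96.8]
eef_rot: [0.0, 0.115, 0.993, 0.0]
wrist_force: [-0.0, -0.3, -0.3]
grip_width: 44.0
finger_force: 0.0
```

Request:
arm_command --commands '[[[0,0,0],[0,0,0],1],[[0,0,0],[0,0,0],1],[[0,0,0],[0,0,0],1],[[0,0,0],[0,0,0],1],[[0,0,0],[0,0,0],1],[[0,0,-0.1],[0,0,0],1],[[0,0,-0.2],[0,0,0],1],[[0,0,-0.4],[0,0,0],1],[[0,0,-0.6],[0,0,0],1],[[0,0,-0.8],[0,0,0],1],[[0,0,-0.9],[0,0,0],1]]'

```text
clock: 3.9
eef_pos: [427.0, 242.0, 188.5]
eef_rot: [0.001, 0.115, 0.993, 0.001]
wrist_force: [1.0, 0.2, -2.0]
grip_width: 25.5
finger_force: 19.5
```

```bash
python3 - <<'E'
from h import *
c=cap('wrist');save(c,'w2.png');s=telemetry.state();print(s['eef_pos'],s['grip_width'])
P=cloud(c);Q=P.reshape(-1,3);p=s['eef_pos'];k=(np.hypot(Q[:,0]-p[0],Q[:,1]-p[1])<50)&(Q[:,2]<p[2]-10)&(Q[:,2]>p[2]-110);
for a in range(-110,-10,10):
    w=Q[k&(Q[:,2]>p[2]+a)&(Q[:,2]<p[2]+a+10)]
    if len(w)>5: print(a,len(w),w.mean(0).round(1),w.min(0).round(1),w.max(0).round(1))
# shaker from top view
t=cap('top');T=cloud(t);g=cv2.cvtColor(t['img'],cv2.COLOR_RGB2GRAY);h=cv2.cvtColor(t['img'],cv2.COLOR_RGB2HSV)
def f(cx,cy): return 270+cx/3-1/3.,120+cy/3-1/3.
for n,(a,b),z in [('boltL',(285,54),130),('boltR',(524,181),130),('kL',(178,243),158),('kR',(426,379),158)]:
    u,v=f(a,b);print(n,T[int(round(v)),int(round(u))].round(1),plane(t,u,v,z).round(1))
mask=(T[...,2]>117)&(T[...,2]<127); 
ys,xs=np.nonzero(mask[120:330,280:470]);q=T[120:330,280:470][ys,xs];
np.save('top.npy',T);q=q[(q[:,0]>600)&(q[:,1]<-90)];print('rearbar pts',len(q),cv2.minAreaRect(q[:,:2].astype(np.float32)))
E
```

```text
[427.53415204 242.33128321 189.4612514 ] 25.37580612251668
-100 136 [406.3 249.7  97.8] [396.5 212.7  92.3] [450.1 275.2  99.4]
-90 617 [409.7 248.8 104.4] [397.  213.   99.5] [450.6 274.7 109.4]
-80 617 [411.1 248.1 114.4] [399.6 215.6 109.5] [446.4 271.8 119.4]
-70 624 [412.6 247.5 124.4] [402.1 218.4 119.5] [444.1 269.1 129.5]
-60 624 [414.3 247.  134.4] [404.6 221.  129.5] [442.3 266.4 139.4]
-50 620 [416.1 246.3 144.4] [407.3 223.6 139.5] [441.2 263.3 149.4]
-40 589 [417.5 245.8 154.5] [410.  226.4 149.5] [437.5 260.7 159.4]
-30 531 [418.8 245.5 164.3] [412.5 228.9 159.5] [434.  257.5 169.5]
-20 227 [418.1 245.3 174.3] [415.2 232.6 169.5] [426.7 254.6 179.4]
boltL [ 719.4 -153.4  129.7] [ 719.9 -152.8  130. ]
boltR [ 640.4 -289.1  133.4] [ 641.  -290.5  130. ]
kL [603.5 -84.6 158.4] [604.2 -84.7 158. ]
kR [ 523.9 -224.1  153.3] [ 523.5 -222.6  158. ]
rearbar pts 1221 ((641.560791015625, -210.7499237060547), (192.2723388671875, 140.90713500976562), 73.43377685546875)
```

View pics/w2.png

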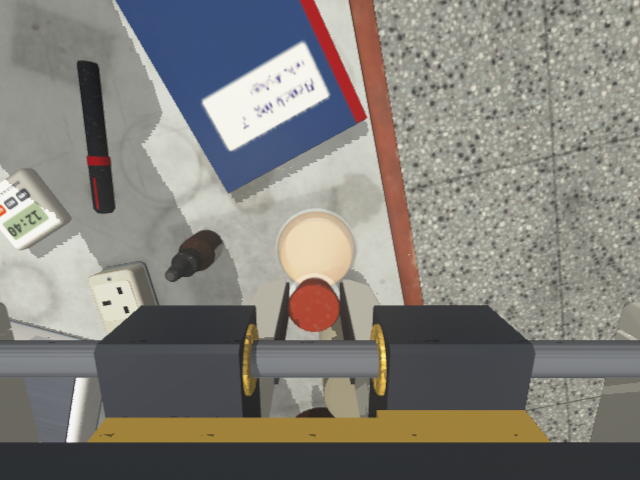

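Request:
arm_command --commands '[[[0,0,-0.1],[0,0,0],1],[[0,0,-0.35],[0,0,0],1],[[0,0,-0.65],[0,0,0],1],[[0,0,-0.9],[0,0,0],1],[[0,0,-1],[0,0,0],1]]'

```text
clock: 4.42
eef_pos: [427.3, 242.2, 288.5]
eef_rot: [0.001, 0.115, 0.993, 0.001]
wrist_force: [1.5, 0.5, -2.0]
grip_width: 25.5
finger_force: 19.5
```

Request:
arm_command --commands '[[[-0.05,-0.06,0],[0,0,0],1],[[-0.17,-0.22,0],[0,0,0],1],[[-0.36,-0.46,0],[0,0,0],1],[[-0.55,-0.7,0],[0,0,0],1],[[-0.74,-0.94,0],[0,0,0],1]]'

```text
clock: 4.83
eef_pos: [476.8, 131.5, 284.4]
eef_rot: [-0.001, 0.115, 0.993, -0.001]
wrist_force: [0.7, -0.1, -1.2]
grip_width: 25.3
finger_force: 19.5
```

Request:
arm_command --commands '[[[-0.2,-0.25,0],[0,0,0],1],[[-0.38,-0.48,0],[0,0,0],1],[[-0.56,-0.71,0],[0,0,0],1],[[-0.74,-0.94,0],[0,0,0],1]]'

```text
clock: 5.17
eef_pos: [527.2, 22.7, 284.2]
eef_rot: [-0.001, 0.115, 0.993, -0.001]
wrist_force: [0.8, 0.2, -1.5]
grip_width: 25.3
finger_force: 19.5
```

Request:
arm_command --commands '[[[-0.2,-0.25,0],[0,0,0],1],[[-0.38,-0.48,0],[0,0,0],1],[[-0.56,-0.71,0],[0,0,0],1],[[-0.74,-0.94,0],[0,0,0],1]]'

```text
clock: 5.5
eef_pos: [577.7, -85.6, 283.9]
eef_rot: [-0.002, 0.115, 0.993, -0.0]
wrist_force: [-0.9, 0.7, -1.5]
grip_width: 25.5
finger_force: 19.5
```

Request:
arm_command --commands '[[[-0.2,-0.25,0],[0,0,0],1],[[-0.38,-0.48,0],[0,0,0],1],[[-0.54,-0.68,0],[0,0,0.06],1],[[-0.66,-0.84,0],[0,0,0.12],1],[[-0.72,-0.92,0],[0,0,0.187],1],[[-0.74,-0.94,0],[0,0,0.187],1],[[-0.74,-0.94,0],[0,0,0.187],1]]'

```text
clock: 6.08
eef_pos: [628.0, -192.8, 284.1]
eef_rot: [-0.002, 0.258, 0.966, -0.001]
wrist_force: [0.1, 0.0, -1.4]
grip_width: 25.2
finger_force: 19.5
```

```bash
python3 - <<'E'
from h import *
c=cap('wrist');save(c,'w3.png');s=telemetry.state();print(s['clock'],s['eef_pos'],s['eef_rot'],s['grip_width'],s['joints'])
E
```

```text
6.1333 [ 628.02426831 -191.64739588  284.61223556] [-1.41041068e-03  2.57614574e-01  9.66246712e-01 -1.82144550e-04] 25.767713378828475 [ 0.03163883  0.46349504  0.26804143  1.70385533 -0.14106949  0.99602477
  1.39961881]
```

View pics/w3.png

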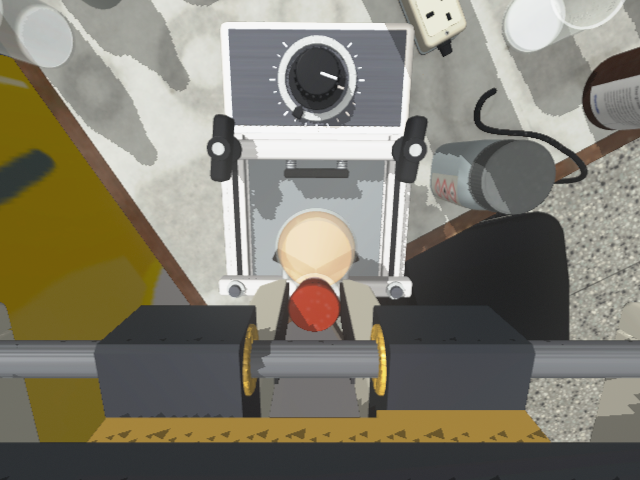

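The wrist view shows the flask held over the platform, square to the shaker. The knob caps are at (218,149) and (414,149), the rear bolts at (235,291) and (397,291), the dial at (318,75) and the lug at (298,114).

```bash
python3 - <<'E'
from h import *
c=cap('wrist');s=telemetry.state();P=cloud(c)
g=cv2.cvtColor(c['img'],cv2.COLOR_RGB2GRAY)
W={}
for n,(u,v),z in [('kR',(218,149),158),('kL',(414,149),158),('bR',(235,291),130),('bL',(397,291),130)]:
    W[n]=plane(c,u,v,z);print(n,P[v-1:v+2,u-1:u+2,2].mean().round(1),W[n].round(1))
X=np.array([.866,-.5]);Y=np.array([.5,.866])
for a,b in(('kL','kR'),('bL','bR')):
    d=(W[a]-W[b])[:2];print(a,np.hypot(*d),np.degrees(np.arctan2(d[1],d[0])),(W[a]+W[b])[:2]/2)
for n,(u,v) in dict(pad=(316,173),mat=(200+65,200),barmid=(316,149),dial=(316,70)).items(): print(n,P[v,u].round(1))
# dial: top rim by depth
Q=P.reshape(-1,3);k=(Q[:,2]>90)&(Q[:,2]<102)&(np.hypot(Q[:,0]-505,Q[:,1]+117)<45);q=Q[k];print('dial',len(q),cv2.minEnclosingCircle(q[:,:2].astype(np.float32)),np.median(q[:,2]))
# ring white ~ console
cv2.imwrite('pics/dial.png',cv2.cvtColor(cv2.resize(c['img'][20:190,200:440],(720,510),interpolation=cv2.INTER_CUBIC),cv2.COLOR_RGB2BGR))
E
```

```text
kR 157.8 [ 525.1 -222.1  158. ]
kL 157.4 [604.2 -84.1 158. ]
bR 130.8 [ 641.9 -289.2  130. ]
bL 131.2 [ 721.4 -150.4  130. ]
kL 159.05328368809703 60.159952580318844 [ 564.66815274 -153.08245941]
bL 159.94154387409074 60.18978937616189 [ 681.63957134 -219.82650366]
pad [ 582.8 -163.3  123.4]
mat [ 581.9 -223.6   89.3]
barmid [ 564.3 -152.7  122.9]
dial [ 502.3 -117.1   95.1]
dial 1774 ((503.81011962890625, -117.73912048339844), 22.55354881286621) 96.01192338845848
```

View pics/dial.png

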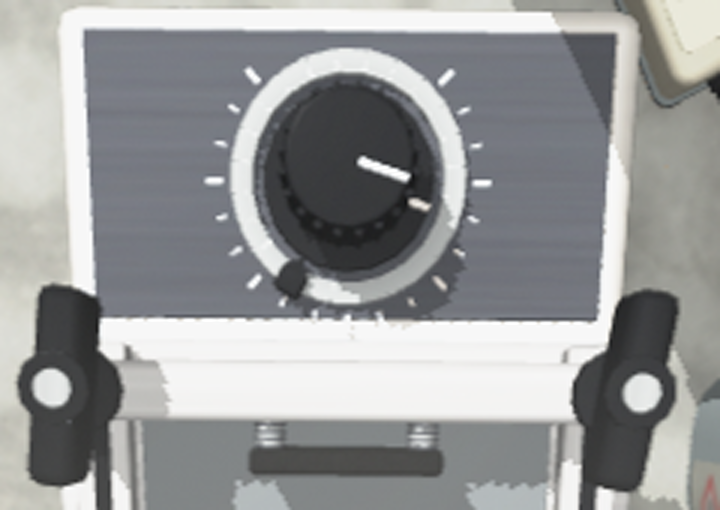

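Request:
arm_command --commands '[[[-0.02,0.02,0.05],[0,0,0],1],[[-0.02,0.02,0.2],[0,0,0],1],[[-0.02,0.02,0.4],[0,0,0],1],[[-0.02,0.02,0.6],[0,0,0],1],[[-0.02,0.02,0.75],[0,0,0],1],[[-0.02,0.02,0.85],[0,0,0],1],[[-0.02,0.02,0.91],[0,0,0],1],[[-0.02,0.02,0.95],[0,0,0],1],[[-0.02,0.02,0.95],[0,0,0],1],[[-0.02,0.02,0.95],[0,0,0],1]]'

```text
clock: 7.02
eef_pos: [631.9, -191.2, 192.2]
eef_rot: [0.0, 0.259, 0.966, 0.0]
wrist_force: [-0.4, -0.3, -0.7]
grip_width: 25.7
finger_force: 19.5
```

```bash
python3 - <<'E'
from h import *
c=cap('wrist');s=telemetry.state();p=s['eef_pos'];print(s['clock'],p,s['wrist_force'])
P=cloud(c);Q=P.reshape(-1,3);X=np.array([.866,-.5]);Y=np.array([.5,.866]);d=Q[:,:2]-p[:2]
k=(np.abs(d@Y)<45)&(np.abs(d@X)<40)&(Q[:,2]<p[2]-10)
for a in range(84,130,4):
    w=k&(Q[:,2]>a)&(Q[:,2]<a+4);
    if w.sum()>5:
        e=d[w];print(a,w.sum(),'X',(e@X).min().round(1),'Y',(e@Y).min().round(1),(e@Y).max().round(1))
E
```

```text
7.0667 [ 631.97099706 -191.30829538  192.45174942] [ 0.82764332 -0.2876216  -0.80197169]
88 4682 X -39.7 Y -45.0 45.0
92 10 X -39.0 Y -43.5 37.8
96 19 X -31.0 Y -16.8 24.8
100 210 X -31.3 Y -43.2 38.9
104 289 X -30.9 Y -43.6 40.5
108 279 X -29.5 Y -41.4 39.0
112 273 X -28.6 Y -41.9 39.4
116 266 X -27.4 Y -42.8 38.6
120 265 X -26.5 Y -43.1 28.4
124 271 X -25.9 Y -43.4 27.0
128 248 X -24.5 Y -22.3 25.3
```

Request:
arm_command --commands '[[[0,0,0.02],[0,0,0],1],[[0,0,0.04],[0,0,0],1],[[0,0,0.05],[0,0,0],1],[[0,0,0.05],[0,0,0],1],[[0,0,0.05],[0,0,0],1]]'

```text
clock: 7.48
eef_pos: [631.6, -191.2, 186.7]
eef_rot: [0.0, 0.259, 0.966, 0.0]
wrist_force: [-0.1, 0.7, -0.7]
grip_width: 25.8
finger_force: 19.5
```

```bash
python3 - <<'E'
from h import *
s=telemetry.state();print(s['eef_pos'],s['wrist_force'])
c=cap('wrist');P=cloud(c);p=s['eef_pos'];Q=P.reshape(-1,3);d=Q[:,:2]-p[:2];X=np.array([.866,-.5])
k=(np.hypot(*d.T)<36)&(d@X<-10)
for z in range(84,104,2):
    w=k&(Q[:,2]>z)&(Q[:,2]<z+2);e=d[w]@X
    print(z,w.sum(),np.round(e.max(),1) if w.sum() else '',np.round(e.min(),1) if w.sum() else '')
E
```

```text
[ 631.55372154 -191.19024258  186.68626288] [-0.14706379  0.71387125 -0.74098054]
84 0  
86 3 -29.9 -34.5
88 295 -10.7 -35.5
90 414 -10.0 -35.8
92 19 -19.1 -33.6
94 37 -12.1 -31.1
96 88 -10.8 -31.2
98 98 -10.3 -30.8
100 101 -11.2 -30.3
102 92 -10.5 -29.4
```

Request:
arm_command --commands '[[[0,0,0],[0,0,0],0.3],[[0,0,0],[0,0,0],0],[[0,0,0],[0,0,0],0],[[0,0,0],[0,0,0],0],[[0,0,0],[0,0,0],0],[[0,0,-0.2],[0,0,0],0],[[0,0,-0.4],[0,0,0],0],[[0,0,-0.4],[0,0,0],0]]'

```text
clock: 8.2
eef_pos: [633.2, -192.0, 230.2]
eef_rot: [0.003, 0.259, 0.966, 0.0]
wrist_force: [0.4, -0.1, 1.3]
grip_width: 46.1
finger_force: 0.0
```

```bash
python3 - <<'E'
from h import *
s=telemetry.state();print(s['eef_pos'],s['grip_width'])
c=cap('wrist');save(c,'w4.png');im=c['img'].astype(int)
m=((im[...,0]-im[...,1])>70);m[:,:280]=0;m[:,360:]=0;m[:180]=0;m[330:]=0
ct=max(cv2.findContours(m.astype(np.uint8),0,2)[0],key=cv2.contourArea);(u,v),r=cv2.minEnclosingCircle(ct);print(u,v,r)
P=cloud(c);print('stop',plane(c,u,v,205),np.median(P[...,2][m]))
E
```

```text
[ 633.15909225 -191.98700778  230.19552745] 46.09469987143659
313.5 273.0 19.9061279296875
stop [ 630.69476034 -190.27126002  205.        ] 204.28205380655226
```

View pics/w4.png

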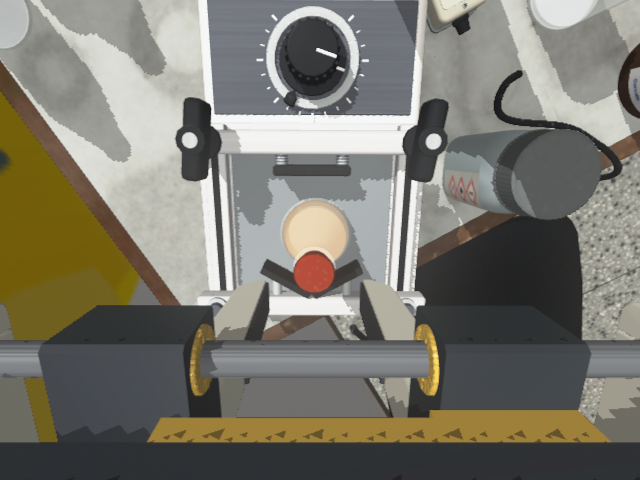

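Request:
arm_command --commands '[[[0.35,0,0],[0,0,0],1],[[0.7,0,0],[0,0,0],1],[[1,0,0],[0,0,0],1],[[1,0,0],[0,0,0],1],[[1,0,0],[0,0,0],1]]'

```text
clock: 8.67
eef_pos: [543.9, -140.2, 226.5]
eef_rot: [-0.0, 0.259, 0.966, 0.0]
wrist_force: [0.2, 0.3, 0.1]
grip_width: 18.2
finger_force: 0.0
```

Request:
arm_command --commands '[[[0.06,0,0.3],[0,0,0],1],[[0.06,0,0.65],[0,0,0],1],[[0.06,0,0.9],[0,0,0],1],[[0.06,0,0.9],[0,0,0],1]]'

```text
clock: 9.0
eef_pos: [538.4, -138.0, 132.2]
eef_rot: [-0.003, 0.259, 0.966, -0.001]
wrist_force: [0.1, 0.4, -0.2]
grip_width: 0.4
finger_force: 0.0
```

Request:
arm_command --commands '[[[0,0,0.15],[0,0,0],1],[[0,0,0.29],[0,0,0],1],[[0,0,0.29],[0,0,0],1],[[0,0,0.29],[0,0,0],1]]'

```text
clock: 9.33
eef_pos: [540.4, -138.6, 108.0]
eef_rot: [-0.0, 0.259, 0.966, -0.0]
wrist_force: [-0.1, -0.4, 1.0]
grip_width: 0.4
finger_force: 0.0
```

```bash
python3 - <<'E'
from h import *
s=telemetry.state();p=s['eef_pos'];print(s['clock'],p,s['eef_rot'],s['wrist_force'],s['grip_width']);X=np.array([.866,-.5]);Y=np.array([.5,.866]);d=p[:2]-[564.7,-153.1];print(d@X,d@Y)
c=cap('wrist');save(c,'w5.png')
E
```

```text
9.3333 [ 540.39667339 -138.62330312  108.00607561] [-8.90746674e-05  2.59491660e-01  9.65745339e-01 -1.06316227e-04] [-0.13183187 -0.35735857  1.02980066] 0.36326712127737776
-28.285029283990305 0.3851561887545261
```

View pics/w5.png

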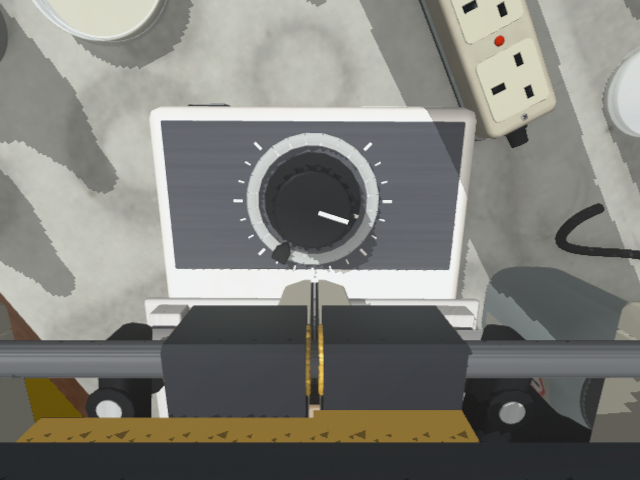

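Request:
arm_command --commands '[[[-0.06,0,0],[0,0,0],1],[[-0.1,0,0],[0,0,0],1],[[-0.15,0,0],[0,0,0],1],[[-0.2,0,0],[0,0,0],1],[[-0.2,0,0],[0,0,0],1]]'

```text
clock: 9.8
eef_pos: [556.5, -147.7, 108.1]
eef_rot: [-0.001, 0.259, 0.966, 0.0]
wrist_force: [-4.3, 2.5, 2.7]
grip_width: 0.5
finger_force: 2.4
```

Request:
arm_command --commands '[[[-0.05,0,0],[0,0,0],1],[[-0.1,0,0],[0,0,0],1],[[-0.14,0,0],[0,0,0],1],[[-0.14,0,0],[0,0,0],1]]'

```text
clock: 10.13
eef_pos: [568.2, -154.6, 108.0]
eef_rot: [-0.002, 0.259, 0.966, 0.0]
wrist_force: [-4.8, 3.3, 3.1]
grip_width: 0.1
finger_force: 2.7
```

```bash
cat > look.py <<'E'
from h import *
s=telemetry.state();p=s['eef_pos'];print(s['clock'],p.round(1),s['wrist_force'].round(1));X=np.array([.866,-.5]);Y=np.array([.5,.866]);o=np.array([681.2,-220.5])-112*X
print('tcp shaker',(p[:2]-o)@X,(p[:2]-o)@Y)
for n in('top','scene'):
    c=cap(n);P=cloud(c);Q=P.reshape(-1,3);d=Q[:,:2]-o;a=d@X;b=d@Y
    h=cv2.cvtColor(c['img'],cv2.COLOR_RGB2HSV).reshape(-1,3);im=c['img'].reshape(-1,3).astype(int)
    k=(np.abs(b)<72)&(np.abs(b)>45)&(a>-45)&(a<60)&(Q[:,2]>117)&(Q[:,2]<127)
    if k.sum()>10: print(n,'bar x',np.percentile(a[k],[2,50,98]).round(1),k.sum())
    k=(im[:,0]-im[:,1]>60)&(np.abs(b)<30)&(a>20)&(a<100)&(Q[:,2]>190)&(Q[:,2]<215)
    if k.sum()>5: print(n,'stopper',np.percentile(a[k],[2,98]).mean().round(1),np.percentile(b[k],[2,98]).mean().round(1),np.median(Q[k,2]).round(1),k.sum())
    k=(h[:,2]>150)&(h[:,1]<40)&(Q[:,2]>150)&(Q[:,2]<165)&(a>-40)&(a<40)&(np.abs(np.abs(b)-80)<12)
    for sg in(1,-1):
        kk=k&(b*sg>0)
        if kk.sum()>3: print(n,'knob',sg,a[kk].mean().round(1),b[kk].mean().round(1),kk.sum())
E
python3 look.py
```

```text
10.1333 [ 568.2 -154.6  108. ] [-4.8  3.3  3.1]
tcp shaker -18.764181982492627 0.5585237504159388
top bar x [-10.2  -2.1   7. ] 113
scene bar x [-10.5  -6.8   5.7] 44
scene stopper 54.0 -8.2 202.4 24
scene knob -1 -0.8 -82.7 7
```

Request:
arm_command --commands '[[[-0.02,0,0],[0,0,0],1],[[-0.04,0,0],[0,0,0],1],[[-0.06,0,0],[0,0,0],1],[[-0.08,0,0],[0,0,0],1],[[-0.1,0,0],[0,0,0],1],[[-0.12,0,0],[0,0,0],1],[[-0.14,0,0],[0,0,0],1],[[-0.14,0,0],[0,0,0],1]]'

```text
clock: 10.9
eef_pos: [579.3, -161.0, 108.0]
eef_rot: [-0.002, 0.259, 0.966, 0.001]
wrist_force: [-8.7, 4.6, 5.4]
grip_width: 0.3
finger_force: 4.5
```

```bash
python3 look.py
```

```text
10.9 [ 579.3 -161.   108. ] [-8.7  4.6  5.4]
tcp shaker -5.986472380226751 0.540096050499347
top bar x [ 2.3 10.8 19.7] 113
scene bar x [ 2.4  6.5 19.2] 49
scene stopper 62.5 -7.1 202.5 17
scene knob -1 12.8 -82.5 6
```

Request:
arm_command --commands '[[[0.05,0,0],[0,0,0],1],[[0.1,0,0],[0,0,0],1],[[0.1,0,-0.3],[0,0,0],0],[[0.1,0,-0.65],[0,0,0],0],[[0.1,0,-0.95],[0,0,0],0],[[0.1,0,-0.95],[0,0,0],0]]'

```text
clock: 11.5
eef_pos: [575.5, -158.3, 208.5]
eef_rot: [0.005, 0.26, 0.966, 0.0]
wrist_force: [0.6, -0.3, 0.7]
grip_width: 22.6
finger_force: 0.0
```

Request:
arm_command --commands '[[[-0.12,0.35,0],[0,0,0.077],0],[[-0.25,0.7,0],[0,0,0.077],0],[[-0.27,0.795,0],[0,0,0.077],0],[[-0.27,0.795,0],[0,0,0.077],0],[[-0.27,0.795,0],[0,0,0.077],0],[[-0.27,0.795,0],[0,0,0.077],0]]'

```text
clock: 12.0
eef_pos: [634.9, -103.0, 202.5]
eef_rot: [-0.0, 0.318, 0.948, -0.0]
wrist_force: [-0.2, -0.9, 0.5]
grip_width: 46.4
finger_force: 0.0
```

```bash
python3 look.py; python3 - <<'E'
from h import *
c=cap('wrist');save(c,'w6.png');s=telemetry.state();p=s['eef_pos'];print(p,s['eef_rot'],s['joints'].round(2),s['grip_width'])
P=cloud(c);Q=P.reshape(-1,3);im=c['img'].reshape(-1,3)
d=np.hypot(Q[:,0]-p[0],Q[:,1]-p[1]);k=(d<40)&(Q[:,2]>150)&(Q[:,2]<162)&(im.max(1)<100)
print(k.sum(),cv2.minAreaRect(Q[k,:2].astype(np.float32)))
k=(d<40)&(Q[:,2]>150)&(Q[:,2]<162)&(im.min(1)>130);print('cap',k.sum(),Q[k].mean(0))
E
```

```text
12.0 [ 634.9 -103.   202.5] [-0.2 -0.9  0.5]
tcp shaker 13.164233160260785 78.61414611199763
top bar x [ 2.2 10.9 19.3] 133
top knob -1 7.6 -82.2 34
scene bar x [ 2.1 10.3 20.1] 90
scene stopper 62.3 -2.6 202.1 63
scene knob 1 12.9 76.9 4
scene knob -1 11.3 -83.4 7
[ 635.06536867 -103.15971389  202.7860592 ] [ 8.95857011e-06  3.17952888e-01  9.48106495e-01 -1.89439046e-04] [-0.11  0.53  0.28  1.82 -0.19  0.81  1.19] 46.816173921992736
1529 ((634.4585571289062, -101.8709716796875), (18.62571144104004, 52.71684265136719), 52.71128463745117)
cap 215 [ 636.90812374 -102.8452075   157.14011594]
```

View pics/w6.png

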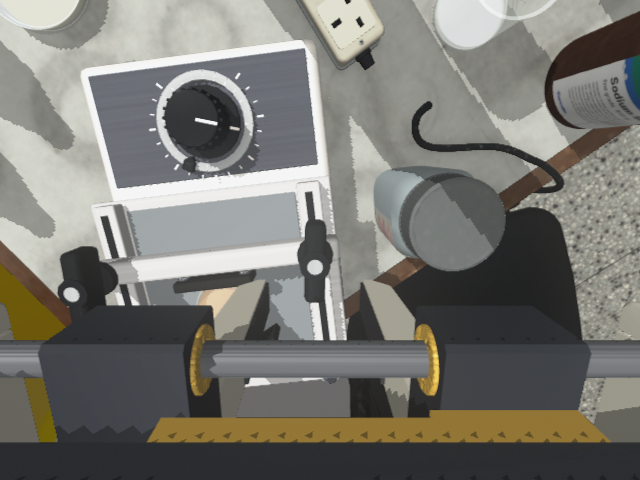

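The wrist view shows the left knob's wing at (315,260), in line between the fingers. The flask is behind the pad near (215,300).

Request:
arm_command --commands '[[[0.01,0.01,0.25],[0,0,0],0],[[0.01,0.01,0.5],[0,0,0],0],[[0.01,0.01,0.7],[0,0,0],0],[[0.01,0.01,0.74],[0,0,0],0.2],[[0.01,0.01,0.74],[0,0,0],1],[[0.01,0.01,0.74],[0,0,0],1],[[0.01,0.01,0.74],[0,0,0],1],[[0.01,0.01,0.74],[0,0,0],1],[[0.01,0.01,0.74],[0,0,0],1],[[0.01,0.01,0.74],[0,0,0],1]]' --newtons 40

```text
clock: 12.98
eef_pos: [634.8, -102.6, 129.7]
eef_rot: [0.0, 0.318, 0.948, -0.001]
wrist_force: [-2.8, -4.1, -3.0]
grip_width: 23.6
finger_force: 40.0
```

Request:
arm_command --commands '[[[0,0,0],[0,0,0.07],1],[[0,0,0],[0,0,0.15],1],[[0,0,0],[0,0,0.23],1],[[0,0,0],[0,0,0.31],1],[[0,0,0],[0,0,0.39],1],[[0,0,0],[0,0,0.47],1],[[0,0,0],[0,0,0.55],1],[[0,0,0],[0,0,0.63],1],[[0,0,0],[0,0,0.71],1],[[0,0,0],[0,0,0.79],1],[[0,0,0],[0,0,0.87],1],[[0,0,0],[0,0,0.94],1]]' --newtons 60

```text
clock: 13.98
eef_pos: [634.6, -102.6, 129.7]
eef_rot: [0.001, 0.875, 0.485, -0.001]
wrist_force: [-3.1, -6.6, -5.3]
grip_width: 23.1
finger_force: 60.0
```

```bash
cat > knob.py <<'E'
from h import *
X=np.array([.866,-.5]);Y=np.array([.5,.866]);o=np.array([681.2,-220.5])-112*X
s=telemetry.state();R_=rot(s['eef_rot']);print(s['clock'],s['eef_pos'].round(1),'tooly deg',np.degrees(np.arctan2(R_[1,1],R_[0,1])).round(1),s['ft_torque'].round(2),s['wrist_force'].round(1),s['grip_width'],s['joints'].round(2))
for n in('wrist','top','scene'):
    c=cap(n);Q=cloud(c).reshape(-1,3);im=c['img'].reshape(-1,3);d=Q[:,:2]-o
    for sg in(1,-1):
        e=d-[0,0];a=e@X-11;b=e@Y-80*sg
        k=(np.hypot(a,b)<31)&(Q[:,2]>148)&(Q[:,2]<162)&(im.max(1)<90)
        if k.sum()>20:
            v=np.stack([a[k],b[k]],1);r=cv2.minAreaRect(v.astype(np.float32));w,h=r[1];ang=r[2]+(90 if h>w else 0)
            sv=np.linalg.svd(v-v.mean(0))[2][0];print(n,sg,k.sum(),'ctr',np.round(r[0],1),'size',np.round(r[1],1),'angle from X',round(((ang+90)%180)-90,1),'pca',np.degrees(np.arctan(sv[1]/sv[0])).round(1))
E
python3 knob.py
```

```text
13.9833 [ 634.6 -102.6  129.7] tooly deg -32.0 [-1.73  1.04  0.66] [-3.1 -6.6 -5.3] 23.06002520560304 [-0.35  0.7   0.68  1.9  -0.62  0.76  0.12]
wrist 1 2637 ctr [2.7 7.4] size [25.5 38.9] angle from X -85.2 pca -89.9
top -1 205 ctr [-0.9 -0.5] size [17.5 52.3] angle from X -7.7 pca -8.2
scene 1 73 ctr [  3.4 -12.2] size [37.4 20.5] angle from X 83.6 pca 61.2
scene -1 133 ctr [-0.2 -4.6] size [16.2 52.6] angle from X -8.4 pca -7.4
```

Request:
arm_command --commands '[[[0,0,0],[0,0,0],0],[[0,0,0],[0,0,0],0],[[0,0,0],[0,0,0],0],[[0,0,0],[0,0,0],0],[[0,0,-0.25],[0,0,0],0],[[0,0,-0.5],[0,0,0],0],[[0,0,-0.74],[0,0,0],0],[[0,0,-0.74],[0,0,0],0]]'

```text
clock: 14.8
eef_pos: [637.9, -101.3, 207.3]
eef_rot: [0.002, 0.873, 0.488, 0.003]
wrist_force: [0.4, -0.9, 0.1]
grip_width: 46.7
finger_force: 0.0
```

```bash
python3 knob.py
```

```text
14.8 [ 637.9 -101.3  207.3] tooly deg -31.6 [-0.13  0.04  0.05] [ 0.4 -0.9  0.1] 46.67585671682033 [-0.4   0.62  0.76  1.84 -0.54  0.89  0.05]
wrist 1 1431 ctr [2.3 0. ] size [53.4 18.7] angle from X 82.4 pca 89.6
top -1 210 ctr [-1.4 -0.7] size [17.3 52.7] angle from X -2.6 pca -7.8
scene 1 94 ctr [ 1.2 -4.2] size [17.6 52. ] angle from X -84.7 pca -88.5
scene -1 127 ctr [-1.4 -5.6] size [15.3 52.3] angle from X -7.8 pca -7.1
```

Request:
arm_command --commands '[[[0,0,-0.3],[0,0,-0.07],0],[[-0.1,0,-0.3],[0,0,-0.15],0],[[-0.4,0,-0.3],[0,0,-0.23],0],[[-0.8,0,-0.3],[0,0,-0.31],0],[[-1,0,-0.3],[0,0,-0.39],0],[[-1,0,-0.3],[0,0,-0.47],0],[[-1,0,-0.3],[0,0,-0.55],0],[[-1,0,-0.3],[0,0,-0.63],0],[[-1,0,-0.3],[0,0,-0.71],0],[[-1,0,-0.3],[0,0,-0.79],0],[[-1,0,-0.3],[0,0,-0.87],0],[[-1,0,-0.3],[0,0,-0.94],0]]'

```text
clock: 15.95
eef_pos: [582.8, -185.2, 231.5]
eef_rot: [-0.001, 0.314, 0.949, 0.0]
wrist_force: [-0.2, -1.3, -0.9]
grip_width: 46.6
finger_force: 0.0
```

```bash
python3 - <<'E'
from h import *
s=telemetry.state();p=s['eef_pos'];M=rot(s['eef_rot']);print(p,np.degrees(np.arctan2(M[1,1],M[0,1])));print(M.T@(np.array([553.5,-239.5,203])-p))
E
```

```text
[ 582.81343708 -185.17020315  231.45639572] 53.39681377051615
[ -8.91357357 -61.08455927  28.46042343]
```

Request:
arm_command --commands '[[[-0.05,-0.3,0],[0,0,0],0],[[-0.09,-0.61,0.1],[0,0,0],0],[[-0.09,-0.61,0.28],[0,0,0],0],[[-0.09,-0.61,0.28],[0,0,0],0],[[-0.09,-0.61,0.28],[0,0,0],0]]'

```text
clock: 16.37
eef_pos: [553.2, -238.9, 203.3]
eef_rot: [-0.002, 0.317, 0.948, 0.0]
wrist_force: [0.1, 1.3, -0.1]
grip_width: 46.3
finger_force: 0.0
```

```bash
python3 knob.py;python3 - <<'E'
from h import *
c=cap('wrist');s=telemetry.state();p=s['eef_pos']
Q=cloud(c).reshape(-1,3);im=c['img'].reshape(-1,3);d=np.hypot(Q[:,0]-p[0],Q[:,1]-p[1]);k=(d<40)&(Q[:,2]>150)&(Q[:,2]<162)&(im.max(1)<100)
r=cv2.minAreaRect(Q[k,:2].astype(np.float32));print(k.sum(),r,(rot(s['eef_rot']).T@(np.array([*r[0],128])-p)).round(1))
E
```

```text
16.3667 [ 553.2 -238.9  203.3] tooly deg 53.0 [-0.02  0.02  0.03] [ 0.1  1.3 -0.1] 46.25996745267604 [ 0.08  0.49  0.33  1.92 -0.22  0.78  1.47]
wrist 1 1825 ctr [ 2.  -1.3] size [19.9 53.6] angle from X -83.6 pca 89.8
wrist -1 1501 ctr [ 0.2 -0.5] size [18.7 52.8] angle from X -14.1 pca -7.6
top 1 224 ctr [ 0.7 -1.3] size [18.8 52.7] angle from X -84.0 pca -90.0
top -1 134 ctr [-6.4 -0.3] size [17.1 41. ] angle from X -7.8 pca -8.0
scene 1 95 ctr [ 2.3 -5. ] size [52.  20.8] angle from X 82.7 pca -89.3
scene -1 134 ctr [-0.7 -6. ] size [19.3 52.5] angle from X -12.1 pca -7.9
1508 ((553.7945556640625, -239.81463623046875), (18.17716407775879, 53.043880462646484), 52.46314239501953) [ 0.1 -1.4 77.1]
```

Request:
arm_command --commands '[[[0,-0.01,0.25],[0,0,0],0],[[0,-0.01,0.5],[0,0,0],0],[[0,-0.01,0.7],[0,0,0],0],[[0,-0.01,0.74],[0,0,0],0.2],[[0,-0.01,0.74],[0,0,0],1],[[0,-0.01,0.74],[0,0,0],1],[[0,-0.01,0.74],[0,0,0],1],[[0,-0.01,0.74],[0,0,0],1],[[0,-0.01,0.74],[0,0,0],1],[[0,-0.01,0.74],[0,0,0],1]]'

```text
clock: 17.4
eef_pos: [554.4, -241.2, 132.8]
eef_rot: [0.002, 0.317, 0.948, 0.0]
wrist_force: [-0.3, 0.4, 5.8]
grip_width: 13.7
finger_force: 61.0
```

Request:
arm_command --commands '[[[0,0,0],[0,0,0.07],1],[[0,0,0],[0,0,0.15],1],[[0,0,0],[0,0,0.23],1],[[0,0,0],[0,0,0.31],1],[[0,0,0],[0,0,0.39],1],[[0,0,0],[0,0,0.47],1],[[0,0,0],[0,0,0.55],1],[[0,0,0],[0,0,0.63],1],[[0,0,0],[0,0,0.71],1],[[0,0,0],[0,0,0.79],1],[[0,0,0],[0,0,0.87],1],[[0,0,0],[0,0,0.94],1]]'

```text
clock: 18.4
eef_pos: [553.4, -241.4, 132.8]
eef_rot: [0.001, 0.874, 0.485, 0.001]
wrist_force: [-5.1, -1.0, 10.2]
grip_width: 13.8
finger_force: 63.6
```

```bash
python3 knob.py
```

```text
18.4 [ 553.4 -241.4  132.8] tooly deg -31.9 [-0.22  1.24  0.64] [-5.1 -1.  10.2] 13.84460842598522 [-0.14  0.67  0.72  1.99 -0.67  0.73  0.44]
wrist -1 2376 ctr [1.7 6.1] size [16.5 41.4] angle from X -90.0 pca 89.6
top 1 226 ctr [ 1.3 -0.9] size [52.2 18.9] angle from X 85.2 pca -90.0
scene 1 95 ctr [ 2.3 -5.2] size [51.2 19.6] angle from X 85.9 pca -89.2
scene -1 72 ctr [  0.8 -13.8] size [34.7 13.7] angle from X 76.9 pca 65.8
```

Request:
arm_command --commands '[[[0,0,0],[0,0,0],0],[[0,0,0],[0,0,0],0],[[0,0,0],[0,0,0],0],[[0,0,0],[0,0,0],0],[[0,0,0],[0,0,0],0],[[0,0,-0.3],[0,0,0],-0.4],[[0,0,-0.7],[0,0,0],-0.5],[[0,0,-1],[0,0,0],-0.5],[[0,0,-1],[0,0,0],-0.5]]'

```text
clock: 19.3
eef_pos: [554.5, -242.1, 235.8]
eef_rot: [0.002, 0.873, 0.488, 0.002]
wrist_force: [1.1, -0.4, -0.1]
grip_width: 68.1
finger_force: 0.0
```

```bash
python3 knob.py; python3 look.py; cat > dial.py <<'E'
from h import *
X=np.array([.866,-.5]);Y=np.array([.5,.866]);o=np.array([681.2,-220.5])-112*X
for n in('wrist','top','scene'):
    c=cap(n);P=cloud(c);Q=P.reshape(-1,3);im=c['img'].reshape(-1,3).astype(int);d0=Q[:,:2]-[503.8,-117.7]
    k=(Q[:,2]>92)&(Q[:,2]<102)&(np.hypot(*d0.T)<35)
    if k.sum()<30: continue
    ctr,r=cv2.minEnclosingCircle(Q[k,:2].astype(np.float32));ctr=np.array(ctr)
    d=Q[:,:2]-ctr;rad=np.hypot(*d.T);ang=np.degrees(np.arctan2(-(d@Y),d@X))
    bright=im.min(1)>150
    t=bright&(Q[:,2]>90)&(Q[:,2]<102)&(rad<21)&(rad>5);w=bright&(Q[:,2]>58)&(Q[:,2]<69)&(rad<31)&(rad>24)
    l=(im.max(1)<70)&(Q[:,2]>63.5)&(Q[:,2]<76)&(rad>31)&(rad<41)
    f=lambda m:(m.sum(),np.median(ang[m]).round(1),rad[m].mean().round(1)) if m.sum()>1 else None
    print(n,'ctr',ctr.round(1),round(r,1),'line top',f(t),'skirt',f(w),'lug',f(l), 'z',np.median(Q[l,2]) if l.sum() else '')
E
python3 dial.py
```

```text
19.3 [ 554.5 -242.1  235.8] tooly deg -31.6 [-0.11  0.01  0.02] [ 1.1 -0.4 -0.1] 68.06670966319398 [-0.23  0.56  0.85  1.9  -0.53  0.91  0.33]
wrist 1 1105 ctr [  1.8 -13.6] size [28.9 19.2] angle from X 87.7 pca 89.2
wrist -1 1160 ctr [1.3 0.2] size [52.9 18.3] angle from X 88.2 pca 89.5
top 1 226 ctr [ 1.4 -1.2] size [18.9 52.3] angle from X -88.6 pca -89.7
scene 1 98 ctr [ 2.5 -4.2] size [52.2 17.6] angle from X 89.0 pca -88.7
scene -1 123 ctr [ 0.7 -4.4] size [17.4 51.9] angle from X -87.9 pca -88.9
19.45 [ 552.8 -239.7  230.3] [-0.7 -0.1 -0.1]
tcp shaker 10.427560144453935 -80.7821465425772
top bar x [ 2.2  5.9 19.5] 70
top stopper 60.9 0.4 203.8 136
top knob 1 12.4 78.6 26
scene bar x [ 2.6  7.8 20.1] 105
scene knob 1 12.4 77.1 4
scene knob -1 11.8 -83.4 6
wrist ctr [ 504.3 -118.2] 22.8 line top (np.int64(63), np.float64(-73.9), np.float64(12.1)) skirt (np.int64(10), np.float64(-72.3), np.float64(26.2)) lug (np.int64(88), np.float64(31.1), np.float64(37.0)) z 67.28582471078519
top ctr [ 504.2 -117.7] 21.5 line top (np.int64(13), np.float64(-73.6), np.float64(11.9)) skirt None lug (np.int64(5), np.float64(29.2), np.float64(36.2)) z 67.64409900841633
scene ctr [ 499.5 -121.7] 22.0 line top None skirt None lug (np.int64(5), np.float64(29.7), np.float64(35.2)) z 65.31672152692909
```

Request:
arm_command --commands '[[[0.25,-0.33,0],[0,0,0],-0.5],[[0.5,-0.66,0],[0,0,0],-0.5],[[0.78,-1,0.15],[0,0,0],-0.5],[[0.78,-1,0.3],[0,0,0],-0.5],[[0.78,-1,0.3],[0,0,0],-0.5]]'

```text
clock: 20.12
eef_pos: [507.0, -118.0, 198.1]
eef_rot: [-0.002, 0.872, 0.49, -0.002]
wrist_force: [-0.6, -0.9, 0.2]
grip_width: 69.9
finger_force: 0.0
```

Request:
arm_command --commands '[[[0,-0.054,0.3],[0,0,0],-0.5],[[0,-0.054,0.6],[0,0,0],-0.5],[[0,-0.054,0.85],[0,0,0],-0.5],[[0,-0.054,0.85],[0,0,0],-0.5],[[0,-0.054,0.85],[0,0,0],-0.5]]'

```text
clock: 20.53
eef_pos: [504.0, -120.6, 115.5]
eef_rot: [-0.0, 0.873, 0.487, -0.001]
wrist_force: [0.1, 0.1, 0.2]
grip_width: 69.9
finger_force: 0.0
```

```bash
python3 - <<'E'
from h import *
s=telemetry.state();p=s['eef_pos'];M=rot(s['eef_rot']);print(s['clock'],p,np.degrees(np.arctan2(M[1,1],M[0,1])),s['joints'].round(2));print(M.T@(np.array([504.1,-118,75])-p))
E
python3 dial.py
```

```text
20.5333 [ 504.03497679 -120.60984463  115.52250884] -31.718098405030887 [-0.34  0.61  0.7   2.19 -0.72  0.59  0.34]
[ 2.31247278 -1.26555077 40.52085995]
wrist ctr [ 504.  -118.1] 22.7 line top (np.int64(123), np.float64(-72.4), np.float64(12.5)) skirt (np.int64(24), np.float64(-71.8), np.float64(26.3)) lug (np.int64(171), np.float64(29.5), np.float64(36.4)) z 67.03438592064259
scene ctr [ 500.9 -122.1] 21.3 line top None skirt None lug (np.int64(10), np.float64(31.8), np.float64(37.0)) z 64.66220598585511
```

Request:
arm_command --commands '[[[0.02,-0.01,0.2],[0,0,0],-0.3],[[0.02,-0.01,0.4],[0,0,0],-0.1],[[0.02,-0.01,0.4],[0,0,0],1],[[0.02,-0.01,0.4],[0,0,0],1],[[0.02,-0.01,0.4],[0,0,0],1],[[0.02,-0.01,0.4],[0,0,0],1],[[0.02,-0.01,0.4],[0,0,0],1],[[0.02,-0.01,0.4],[0,0,0],1]]' --newtons 30

```text
clock: 21.35
eef_pos: [504.3, -116.7, 76.7]
eef_rot: [-0.0, 0.873, 0.488, 0.0]
wrist_force: [-4.5, 1.0, 9.8]
grip_width: 41.6
finger_force: 30.2
```

```bash
python3 - <<'E'
from h import *
s=telemetry.state();M=rot(s['eef_rot']);print(s['eef_pos'],np.degrees(np.arctan2(M[1,1],M[0,1])),s['joints'].round(2),s['wrist_force'])
E
python3 dial.py
```

```text
[ 504.27282593 -116.69293403   76.70359129] -31.59288011270707 [-0.28  0.66  0.6   2.21 -0.81  0.5   0.41] [-4.47366555  0.95578994  9.82504851]
wrist ctr [ 509.4 -108.6] 33.3 line top (np.int64(88), np.float64(-33.4), np.float64(7.0)) skirt (np.int64(1321), np.float64(-93.2), np.float64(27.7)) lug None z 
scene ctr [ 500.8 -120.4] 34.2 line top None skirt None lug (np.int64(5), np.float64(33.1), np.float64(37.0)) z 67.5763992420849
```

Grip firm (41.6 mm). Turning about 80°, then looking at the tool angle.

Request:
arm_command --commands '[[[0,0,0],[0,0,0.07],1],[[0,0,0],[0,0,0.15],1],[[0,0,0],[0,0,0.23],1],[[0,0,0],[0,0,0.31],1],[[0,0,0],[0,0,0.39],1],[[0,0,0],[0,0,0.47],1],[[0,0,0],[0,0,0.55],1],[[0,0,0],[0,0,0.63],1],[[0,0,0],[0,0,0.71],1],[[0,0,0],[0,0,0.79],1],[[0,0,0],[0,0,0.86],1],[[0,0,0],[0,0,0.9],1]]'

```text
clock: 22.5
eef_pos: [505.0, -119.0, 76.8]
eef_rot: [0.002, 0.98, -0.199, 0.001]
wrist_force: [-2.4, -6.0, 2.2]
grip_width: 41.5
finger_force: 30.0
```

```bash
python3 - <<'E'
from h import *
s=telemetry.state();p=s['eef_pos'];M=rot(s['eef_rot']);print(p,np.degrees(np.arctan2(M[1,1],M[0,1])),s['joints'].round(2),s['wrist_force'],s['ft_torque'])
c=cap('wrist');Q=cloud(c).reshape(-1,3);im=c['img'].reshape(-1,3).astype(int);X=np.array([.866,-.5]);Y=np.array([.5,.866])
d=Q[:,:2]-[504.1,-118];rad=np.hypot(*d.T);ang=np.degrees(np.arctan2(-(d@Y),d@X))
for lo,hi,zl,zh in((5,21,92,100),(23,29.5,58,70)):
    k=(im.min(1)>150)&(rad>lo)&(rad<hi)&(Q[:,2]>zl)&(Q[:,2]<zh);print(k.sum(),np.percentile(ang[k],[5,50,95]) if k.sum() else '')
l=(im.max(1)<70)&(Q[:,2]>63.5)&(Q[:,2]<76)&(rad>31)&(rad<41);print('lug',l.sum(),np.percentile(ang[l],[5,50,95]) if l.sum() else '')
E
```

```text
[ 504.97606116 -119.04098369   76.78853538] -113.00993066316666 [-0.41  0.75  0.84  2.22 -1.02  0.63 -0.78] [-2.42590357 -6.03822117  2.22995547] [-1.50597946  0.74222983  0.05697945]
168 [ 5.2544537  11.04272539 19.56481134]
42 [ 8.36108422 10.3127201  12.39390663]
lug 289 [24.74956437 30.82022031 36.99206208]
```

Request:
arm_command --commands '[[[0,0,0],[0,0,0],-0.5],[[0,0,0],[0,0,0],-0.5],[[0,0,0],[0,0,0],-0.5],[[0,0,0],[0,0,0],-0.5],[[0,0,0],[0,0,0],-0.5],[[0,0,-0.2],[0,0,0],-0.5],[[0,0,-0.4],[0,0,0],-0.5],[[0,0,-0.4],[0,0,0],-0.5]]'

```text
clock: 23.22
eef_pos: [505.4, -117.3, 118.0]
eef_rot: [-0.0, 0.981, -0.196, 0.001]
wrist_force: [-0.1, -1.0, 0.2]
grip_width: 69.7
finger_force: 0.0
```

Request:
arm_command --commands '[[[0,0,0],[0,0,-0.07],-0.5],[[0,0,0],[0,0,-0.15],-0.5],[[0,0,0],[0,0,-0.23],-0.5],[[0,0,0],[0,0,-0.31],-0.5],[[0,0,0],[0,0,-0.39],-0.5],[[0,0,0],[0,0,-0.47],-0.5],[[0,0,0],[0,0,-0.55],-0.5],[[0,0,0],[0,0,-0.6],-0.5],[[0,0,0],[0,0,-0.6],-0.5]]'

```text
clock: 23.97
eef_pos: [504.4, -116.6, 115.5]
eef_rot: [-0.0, 0.962, 0.273, 0.0]
wrist_force: [-0.6, -0.9, 0.7]
grip_width: 69.5
finger_force: 0.0
```

```bash
python3 - <<'E'
from h import *
s=telemetry.state();p=s['eef_pos'];M=rot(s['eef_rot']);print(s['clock'],p,np.degrees(np.arctan2(M[1,1],M[0,1])),s['joints'].round(2));print(M.T@(np.array([504.1,-118,76])-p))
E
python3 dial.py
```

```text
23.9667 [ 504.39060877 -116.55466936  115.53397122] -58.367595724254365 [-0.32  0.6   0.66  2.19 -0.7   0.57 -0.16]
[-1.0346418   1.09505148 39.53275469]
wrist ctr [ 503.9 -118.4] 22.7 line top (np.int64(107), np.float64(9.4), np.float64(12.2)) skirt (np.int64(25), np.float64(9.5), np.float64(26.5)) lug (np.int64(59), np.float64(25.1), np.float64(35.2)) z 66.41009096920988
scene ctr [ 500.5 -122. ] 21.0 line top None skirt None lug (np.int64(9), np.float64(31.6), np.float64(36.0)) z 64.98807375278273
```

Request:
arm_command --commands '[[[-0.01,0.01,0.2],[0,0,0],-0.3],[[-0.01,0.01,0.39],[0,0,0],-0.1],[[-0.01,0.01,0.39],[0,0,0],1],[[-0.01,0.01,0.39],[0,0,0],1],[[-0.01,0.01,0.39],[0,0,0],1],[[-0.01,0.01,0.39],[0,0,0],1],[[-0.01,0.01,0.39],[0,0,0],1],[[-0.01,0.01,0.39],[0,0,0],1]]'

```text
clock: 24.78
eef_pos: [503.8, -118.0, 76.9]
eef_rot: [0.0, 0.963, 0.271, -0.0]
wrist_force: [-1.2, -0.8, -5.6]
grip_width: 41.3
finger_force: 29.8
```

Request:
arm_command --commands '[[[0,0,0],[0,0,0.07],1],[[0,0,0],[0,0,0.14],1],[[0,0,0],[0,0,0.2],1],[[0,0,0],[0,0,0.23],1],[[0,0,0],[0,0,0.23],1],[[0,0,0],[0,0,0.23],-0.5],[[0,0,0],[0,0,0.23],-0.5],[[0,0,0],[0,0,0.23],-0.5],[[0,0,0],[0,0,0.23],-0.5],[[0,0,-0.2],[0,0,0.23],-0.5],[[0,0,-0.5],[0,0,0.23],-0.5],[[0,0,-0.6],[0,0,0.23],-0.5]]'

```text
clock: 25.78
eef_pos: [504.9, -118.9, 139.2]
eef_rot: [0.0, 0.996, 0.093, 0.001]
wrist_force: [0.1, -0.5, -0.4]
grip_width: 69.3
finger_force: 0.0
```

Request:
arm_command --commands '[[[0,0,-0.3],[0,0,0],-0.5],[[0,0,-0.6],[0,0,-0.07],-0.5],[[0,0,-0.6],[0,0,-0.15],-0.5],[[0,0,-0.6],[0,0,-0.23],-0.5],[[0,0,-0.6],[0,0,-0.31],-0.5],[[0,0,-0.6],[0,0,-0.31],-0.5]]'

```text
clock: 26.28
eef_pos: [504.3, -117.9, 197.2]
eef_rot: [-0.0, 0.943, 0.334, 0.001]
wrist_force: [-0.8, 0.9, -0.3]
grip_width: 69.7
finger_force: 0.0
```

```bash
python3 dial.py; python3 look.py; python3 knob.py
```

```text
wrist ctr [ 504.3 -118.3] 22.5 line top (np.int64(55), np.float64(32.1), np.float64(12.0)) skirt (np.int64(16), np.float64(31.0), np.float64(27.0)) lug (np.int64(99), np.float64(30.2), np.float64(36.4)) z 66.9956282287086
scene ctr [ 500.7 -121.7] 22.0 line top (np.int64(4), np.float64(7.5), np.float64(8.4)) skirt None lug (np.int64(6), np.float64(32.4), np.float64(37.2)) z 64.80323132531572
26.4333 [ 504.1 -118.1  196.6] [ 0.3 -0.1  0.3]
tcp shaker -92.57097126884659 0.10771746567284549
top bar x [ 2.4  4.  16.2] 32
top stopper 61.4 -0.1 204.1 150
top knob 1 12.4 79.0 10
scene bar x [ 2.1  7.6 19.4] 60
scene stopper 64.7 -5.7 202.3 24
scene knob -1 12.0 -82.9 8
26.5333 [ 504.1 -118.1  196.5] tooly deg -51.6 [-0.05  0.12  0.01] [-0.3 -0.1  0.3] 69.87532820466846 [-0.42  0.48  0.79  2.12 -0.51  0.73 -0.2 ]
wrist 1 2673 ctr [ 2.2 -0.6] size [20. 54.] angle from X -82.8 pca 89.8
wrist -1 481 ctr [ 0.9 20.1] size [14.3 13.2] angle from X 87.9 pca -40.1
top 1 239 ctr [ 1.1 -1.5] size [53.6 18.6] angle from X 85.3 pca 90.0
scene -1 119 ctr [-0. -4.] size [18.2 51. ] angle from X -84.6 pca -88.9
```

```bash
python3 -c "
from cell import bot;print(bot.job_done())"
```

```text
the job is handed in; nothing more can be done
None
```

I handed the job in at about 26.5 s without seeing a verdict. By my last measurements the flask stands in the V rest with the pad's spring about 4 mm in, both wing knobs are at their stops, and the dial pointer is within about 2° of the lug.

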